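Clear the optician's bench: sort tins, cartons and screwdriver

ROBOT

A 6-joint arm with a two-finger parallel gripper is mounted at the origin on the work surface. World frame = base frame: x ahead of the robot, y to its left, z up, the work surface at z = 0. Lengths are in m, angles in rad, forces in N, time in s.
With the tool pointing down it reaches from about 0.3 to 0.875 m from the base axis. Payload 6.4 kg.
Tool frame: the origin (TCP) lies midway between the tips of the shut fingers; the grasp point (between the pads) lies 19 mm behind it (ctrl.tcp_to_grasp is the distance from the TCP to the grasp point, in m); z points along the fingers, y is the direction in which the jaws open and shut (so a half turn about z gives the same grasp; the last joint's range is limited). The gripper opens to 85 mm and grips with 20 to 120 N. Pads are 22 mm wide; open, the fingers measure 114 mm over their backs; the gripper's body (76 mm by 85 mm) begins 54 mm behind the grasp point. The pads swing forward as they close: fully open they stand 13 mm farther back than shut.
Start: joints at [1.059, 0.181, 1.607, -0, 1.354, -0.206], TCP at [0.173, 0.548, 0.231] pointing down, gripper open.
Joint ranges: [-2.99, 2.99], [-0.89, 2.07], [0.3, 2.58], [-1.14, 4.28], [0, 2.63], [-3.12, 3.12]. Speed limits (rad/s): [2.57, 2.57, 3.01, 3.14, 3.14, 3.14].

INTERFACE

Orientations are given as a unit quaternion [w, x, y, z].
In Python, from bench import monitor, imaging, order, spotter, ctrl gives the robot as it stands.
- The arm moves only by the shell command python3 -m pendant 'ROWS'. ROWS is JSON, a list that holds one entry, the list of rows, each a list of 5 numbers: the shift along the world's x, y, z in mm, then the turn about the world's z in degrees, then the finger opening in mm, from 0 to 85.4. A call has 1 to 8 rows; each row shifts and turns the commanded pose from where the row before left it; what a row does not reach is not made up. A row lasts 1/8 s, in which the tool goes at most 62.5 mm and 10.7 degrees, less where a joint would pass 70% of its speed; a pose out of reach is approached as far as the arm can. A call with a gripper value outside its range is refused whole. The fingers move at their own pace and stop on an object; the grip force is fixed at half the most. Time passes only in rows, so rows that do not move let the fingers close. It gives the time, the measured TCP pose, the force and the opening at its end, in the units of the state.
- monitor.get_obs(): the state, without advancing time (a new reading comes with each control period).
- imaging.camera(name): name is "scene" or "top"; returns a dict with "img" (420x560x3 uint8, red, green, blue), "vfov" (degrees; the focal length in pixels is half the picture's height over the tangent of half this angle, whatever the lens; pixels are square), "cx", "cy" (the principal point, pixels), "distortion" ([k1, k2, p1, p2, k3] as OpenCV has them; the pictures are not rectified), "origin" and "orientation" of the camera in the world. Camera axes: x right, y down, z forward; pixel columns grow to the right and rows downward; lengths in m; the calibration is good to about 2 mm. A picture is of the moment at which its call begins. There is no depth.
- order.hand_in(): hands the job in, once; it reports no verdict.
Trained networks look in the newest picture that a camera, given by its name, has taken for a name from the list of things; names that differ only in an ending like _2 or _b are one class to them, and where a whole thing is asked for, a point or a joint stands for the part that bears it (a point fixed in the world has none). Each returns a list of dicts, best first, with "confidence" (0 to 1); they miss things now and then, are a little off and sometimes report something else, mostly with a low value. They report only what shows in the picture. A call takes as long as a camera call. They do not tell look-alikes from the thing itself.
- spotter.recognise(camera, thing): "at" ([x, y, z] in m, in the coordinates of the camera as it stood for that picture, good to about 4 mm: the middle of the surface that is visible of it).
- spotter.tip_of(camera, thing): "at" ([x, y, z] in m, in the coordinates of the camera as it stood for that picture, good to about 4 mm: a listed point, or the origin of a listed thing).
The state is a dict: "time_s": time; "q": joint angles; "dq": joint speeds; "joint_efforts": joint torques, N m; "eef_pos": TCP position; "eef_rot": TCP orientation; "wrist_force": force on the tool from outside, world axes, zero at the start; "torque": the same for the moment, N m; "opening": opening from 0.0 (shut) to 1.0 (fully open).
Only numpy, scipy, OpenCV 4.12 (cv2) and the standard library are available. Lean on these libraries where they do the work, as an engineer would, in place of code of your own. Each camera call takes 0.05 s, during which the arm holds its last target. There are 200 camera calls.

TASK

Tidy the optician's bench by sorting the five loose things into the three trays: both round screw tins into the round dish, both little cardboard boxes into the square wooden box, and the wooden-handled screwdriver into the long narrow tray. Each must lie flat on the floor of its tray, not propped on the rim or on top of another, with the tins upright (lid up) and the cartons with their papered side up.

Things in the scene. Friction and masses are not known exactly. Their poses are not given: they have to be found in the camera images.
- tin_1_center (a point): tin 1: small round steel screw tin with an aluminium lid, diameter 44 (lid 45), 22 high, about 70 g, standing upright on the bench, lid up; this point is its centre, 11 above its underside; z is up. The two tins are alike.
- tin_2_center (a point): tin 2: small round steel screw tin with an aluminium lid, diameter 44 (lid 45), 22 high, about 70 g, standing upright on the bench, lid up; this point is its centre, 11 above its underside; z is up. The two tins are alike.
- carton_1_center (a point): carton 1: small brown cardboard box of nose pads (closed, stiff), 60 long (its x) x 36 wide (its y) x 24 high, with a small blank paper patch on top, about 45 g, lying flat; this point is its centre, 12 above its underside. The two cartons are alike.
- carton_2_center (a point): carton 2: small brown cardboard box of nose pads (closed, stiff), 60 long (its x) x 36 wide (its y) x 24 high, with a small blank paper patch on top, about 45 g, lying flat; this point is its centre, 12 above its underside. The two cartons are alike.
- screwdriver_grip (a point): screwdriver with a wooden handle lying on the bench; this point is the centre of the handle, 9 above its underside. The handle is a bar of rectangular section with rounded edges, 80 long (its x) x 20 wide (its y) x 18 high; a steel blade (diameter 5, on a short brass collar) reaches to 95 along +x and a steel cap to 46 along -x. The middle of its whole length (141) is 24.5 along +x. About 60 g.
- dish: round aluminium dish, fixed to the bench: outside diameter 160 at the rim, inside diameter about 148 at the floor, 20 high, floor 4 thick; origin at the centre of its underside, on the bench. Place for the two tins.
- square_box: square open box of light wood, fixed: 150 x 150 outside, 25 high, walls and floor 4 thick (142 x 142 inside); origin at the centre of its underside, x and y along its sides. Place for the two cartons.
- long_tray: long narrow black plastic tray, fixed: 220 long (its y) x 90 wide (its x) outside, 20 high, walls and floor 4 thick (212 x 82 inside); origin at the centre of its underside. Place for the screwdriver, which fits lengthwise, pointing either way.
Mind the look-alikes: they are no part of the job. Leave any green or purple look-alike of the dish alone.

How it is judged:
At the end, for the whole second after the job is handed in: Tins in the dish (centres within 56 mm of its centre), cartons in the square box (within 56 mm along each side), screwdriver in the long tray (handle centre within 36 mm across, 75 mm along); each on the floor (height within 5 mm), upright or level within 0.12 rad, at rest below 20 mm/s (horizontal distance between each of tin_1_center, tin_2_center and dish below 0.056 m and angle between each of tin_1_center, carton_1_center, tin_2_center, carton_2_center's own z axis and vertical below 0.12 rad and z of tin_1_center in the frame of dish between 0.01 and 0.02 m and x of carton_1_center in the frame of square_box between -0.056 and 0.056 m and y of carton_1_center in the frame of square_box between -0.056 and 0.056 m and z of carton_1_center in the frame of square_box between 0.011 and 0.021 m and z of tin_2_center in the frame of dish between 0.01 and 0.02 m and x of carton_2_center in the frame of square_box between -0.056 and 0.056 m and y of carton_2_center in the frame of square_box between -0.056 and 0.056 m and z of carton_2_center in the frame of square_box between 0.011 and 0.021 m and x of screwdriver_grip in the frame of long_tray between -0.036 and 0.036 m and y of screwdriver_grip in the frame of long_tray between -0.075 and 0.075 m and z of screwdriver_grip in the frame of long_tray between 0.008 and 0.02 m and angle between screwdriver_grip's own x axis and vertical between 1.45 and 1.69 rad and linear speed of each of tin_1, tin_2, carton_1, carton_2, screwdriver below 0.02 m/s); the robot touches nothing.
It also fails if it takes over 128 s, if anything falls off the work surface, if the arm or the gripper's body presses on something with over 40 N, if the wrist force passes 120 N, or if a joint passes its speed limit or range.

## Working session

There is one attempt and no reset: what is moved stays moved. The work goes in short steps, Python scripts to look and compute and a shell command to move; the robot and the scene stay as the last step left them, time stands still between calls to the robot, and variables do not carry over. Pictures are saved under pics/ and viewed, about 12 in all and at most 16, crops included, and the job is handed in when it is done.

```bash
mkdir -p pics; cat > h.py <<'E'
import numpy as np, cv2
from bench import monitor, imaging, order, spotter, ctrl
from scipy.spatial.transform import Rotation as R
def rot(q): return R.from_quat([q[1],q[2],q[3],q[0]]).as_matrix()
def K(c):
    f=c["img"].shape[0]/2/np.tan(np.radians(c["vfov"])/2)
    return np.array([[f,0,c["cx"]],[0,f,c["cy"]],[0,0,1]])
def toworld(c,p): return rot(c["orientation"])@np.array(p)+np.array(c["origin"])
def pix(c,P):
    Rm=rot(c["orientation"]);X=Rm.T@(np.array(P)-np.array(c["origin"]))
    return cv2.projectPoints(X.reshape(1,1,3),np.zeros(3),np.zeros(3),K(c),np.array(c["distortion"],float))[0].ravel()
def ray(c,uv,z):
    n=cv2.undistortPoints(np.array(uv,float).reshape(-1,1,2),K(c),np.array(c["distortion"],float)).reshape(-1,2)
    d=np.c_[n,np.ones(len(n))]@rot(c["orientation"]).T;o=np.array(c["origin"])
    return o+d*((z-o[2])/d[:,2])[:,None]
def save(img,n): cv2.imwrite("pics/"+n,cv2.cvtColor(img,cv2.COLOR_RGB2BGR))
E
python3 - <<'E'
from h import *
for n in ("top","scene"):
    c=imaging.camera(n); save(c["img"],n+"1.png"); print(n,np.round(c["origin"],3),np.round(rot(c["orientation"]),2).tolist(),c["vfov"])
    for t in ("tin_1_center","carton_1_center","screwdriver_grip","dish","square_box","long_tray"):
        for d in spotter.tip_of(n,t):
            w=toworld(c,d["at"]); print(t,round(d["confidence"],2),np.round(w,3),np.round(pix(c,w)))
o=monitor.get_obs();print({k:np.round(v,3) for k,v in o.items()})
E
```

```text
top [ 0.417 -0.1    1.204] [[-0.01, -1.0, 0.03], [-1.0, 0.01, -0.0], [0.0, -0.03, -1.0]] 55.00330831214735
tin_1_center 0.46 [ 0.469 -0.15   0.011] [297. 208.]
carton_1_center 0.51 [0.457 0.113 0.012] [208. 213.]
screwdriver_grip 0.52 [0.478 0.377 0.008] [122. 207.]
dish 0.89 [ 0.274 -0.412 -0.003] [384. 273.]
dish 0.85 [ 0.66  -0.122  0.002] [287. 145.]
dish 0.82 [ 0.552 -0.556 -0.002] [429. 180.]
square_box 0.9 [ 0.483 -0.35   0.   ] [363. 203.]
long_tray 0.56 [ 0.66   0.164 -0.001] [192. 146.]
long_tray 0.5 [ 0.661 -0.124  0.   ] [287. 145.]
scene [1.159 0.246 0.669] [[-0.46, 0.54, -0.7], [0.89, 0.3, -0.35], [0.02, -0.78, -0.62]] 55.34166984983166
tin_1_center 0.69 [ 0.465 -0.156  0.013] [268. 217.]
tin_1_center 0.51 [ 0.486 -0.351 -0.005] [203. 205.]
carton_1_center 0.76 [0.454 0.112 0.014] [369. 249.]
screwdriver_grip 0.65 [0.478 0.378 0.007] [484. 300.]
dish 0.98 [ 0.275 -0.407  0.   ] [229. 163.]
dish 0.89 [ 0.553 -0.556  0.   ] [130. 194.]
dish 0.68 [ 0.66  -0.119  0.002] [239. 275.]
dish 0.15 [ 0.466 -0.153  0.016] [269. 217.]
square_box 0.65 [ 0.482 -0.35  -0.002] [204. 203.]
long_tray 0.77 [ 0.661  0.168 -0.002] [361. 327.]
{'time_s': np.float64(0.7), 'q': array([ 1.059,  0.181,  1.607,  0.   ,  1.354, -0.206]), 'dq': array([-0.001, -0.001, -0.001, -0.001, -0.   , -0.   ]), 'joint_efforts': array([-2.0000e-03, -4.4472e+01, -3.5162e+01, -0.0000e+00,  1.0000e-03,
       -0.0000e+00]), 'eef_pos': array([0.173, 0.548, 0.231]), 'eef_rot': array([-0.   ,  0.152,  0.988,  0.   ]), 'wrist_force': array([ 0.299,  0.529, -1.274]), 'torque': array([-0.004,  0.029, -0.006]), 'opening': np.float64(0.995)}
```

```bash
python3 -c "
import cv2
a=cv2.imread('pics/top1.png')[90:330,60:480]
cv2.imwrite('pics/top1c.png',cv2.resize(a,None,fx=1.9,fy=1.9,interpolation=2))"
```

```text
(no output)
```

View pics/top1c.png

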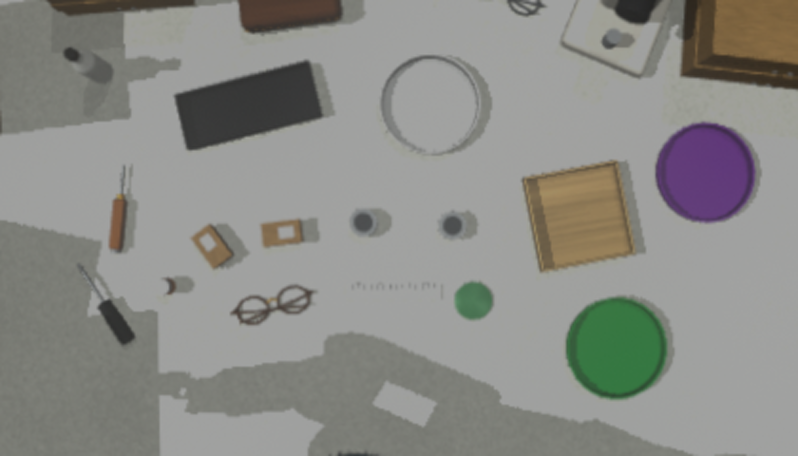

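View pics/scene1.png

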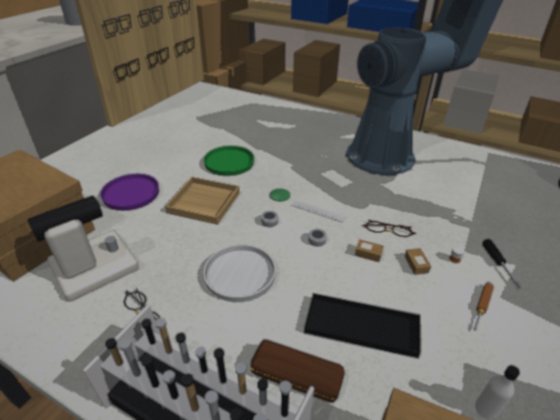

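The aluminium dish is at top pixel (287,145). The purple dish (430,180), the green dish (384,273) and the green lid (310,248) are look-alikes. The wooden-handled screwdriver is at (122,207), and the black-handled one at (120,258) isn't part of the job. Next I segment for positions and angles and confirm in one crop.

```bash
python3 - <<'E'
from h import *
c=imaging.camera("top"); im=c["img"]; hsv=cv2.cvtColor(im,cv2.COLOR_RGB2HSV)
vis=cv2.resize(im,None,fx=4,fy=4,interpolation=2)
def seg(name,uv,rad,mask,z,n=1):
    m=np.zeros(mask.shape,np.uint8); cv2.circle(m,uv,rad,255,-1); m=cv2.bitwise_and(m,mask.astype(np.uint8)*255)
    m=cv2.morphologyEx(m,cv2.MORPH_CLOSE,np.ones((3,3)))
    ct=max(cv2.findContours(m,0,2)[0],key=cv2.contourArea)
    w=ray(c,ct.reshape(-1,2).astype(float),z)[:,:2]
    (cx,cy),(a,b),ang=cv2.minAreaRect((w*1000).astype(np.float32))
    if a<b: a,b,ang=b,a,ang+90   # ang = world direction of long axis
    print(name,"center",round(cx),round(cy),"size",round(a),round(b),"long axis deg",round(ang%180,1))
    cv2.drawContours(vis,[ct*4+2],-1,(255,0,0),1)
H,S,V=[hsv[...,i].astype(int) for i in range(3)]
print("hsv carton",hsv[213,208],"driver",hsv[207,122],"tin",hsv[207,251],"bg",hsv[220,280],"box",hsv[203,363],"tray",hsv[146,192])
seg("carton_a",(208,213),18,S>60,.024); seg("carton_b",(172,220),18,S>60,.024)
seg("driver",(122,209),20,S>70,.012)
seg("tin_a",(251,207),11,V<125,.022); seg("tin_b",(298,208),11,V<125,.022)
seg("box",(364,203),48,S>45,.025); seg("tray",(192,145),52,V<65,.02); seg("dishrim(dark)",(287,145),34,V<0.0*V+140,.02)
save(vis[4*165:4*230,4*105:4*310],"crop2.png")
E
```

```text
hsv carton [ 30   3 160] driver [ 12 120 123] tin [105   6  79] bg [ 60   2 162] box [ 19 101 144] tray [ 0  0 56]
carton_a center 458 111 size 60 34 long axis deg 96.7
carton_b center 439 220 size 60 37 long axis deg 35.9
driver center 480 377 size 86 18 long axis deg 174.5
tin_a center 471 -19 size 40 31 long axis deg 44.6
tin_b center 468 -153 size 31 29 long axis deg 134.5
box center 482 -349 size 153 149 long axis deg 100.4
tray center 659 166 size 215 89 long axis deg 103.7
dishrim(dark) center 656 -129 size 172 156 long axis deg 89.6
```

View pics/crop2.png

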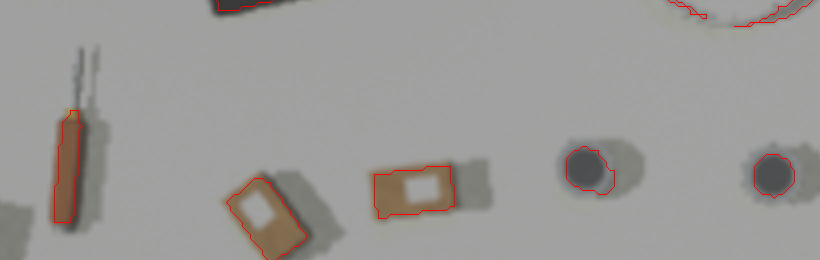

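Confirmed in the crop: the wooden handle is at (122,207), with its blade pointing toward +x. The cartons are at (172,220) and (208,213) with their paper patches up, and the tins are at (251,207) and (298,208). I take the screwdriver first.

```bash
python3 -m pendant '[[[38,-21,0,1.5,45],[38,-21,0,1.5,45],[38,-21,0,1.5,45],[38,-21,0,1.5,45],[38,-21,0,1.5,45],[38,-22,0,1.5,45],[38,-22,0,1.5,45],[38,-22,0,1.5,45]]]'; python3 -m pendant '[[[0,0,-40,0,45],[0,0,-40,0,45],[0,0,-40,0,45],[0,0,-40,0,45],[0,0,0,0,45]]]'
```

```text
time_s: 1.75
eef_pos: [0.4783, 0.3765, 0.2314]
eef_rot: [0.0, 0.048, 0.999, 0.0]
wrist_force: [-0.2, -0.4, -0.6]
opening: 0.528
time_s: 2.38
eef_pos: [0.4744, 0.3759, 0.0678]
eef_rot: [-0.003, 0.048, 0.999, -0.002]
wrist_force: [0.2, -0.6, 0.5]
opening: 0.529
```

```bash
python3 -m pendant '[[[3,1,-22,0,45],[0,0,-22,0,45],[0,0,-22,0,45],[0,0,0,0,45],[0,0,0,0,45]]]'; python3 - <<'E'
from h import *
c=imaging.camera("scene"); print(pix(c,[.478,.377,.01])); save(cv2.resize(c["img"][230:350,410:560],None,fx=5,fy=5,interpolation=2),"s3.png")
print(monitor.get_obs()["eef_pos"])
E
```

```text
time_s: 3.0
eef_pos: [0.4808, 0.3787, 0.0063]
eef_rot: [0.001, 0.048, 0.999, 0.0]
wrist_force: [-0.3, -0.3, 0.1]
opening: 0.528
[484.17078641 298.67821882]
[0.48098094 0.37883536 0.0065568 ]
```

View pics/s3.png

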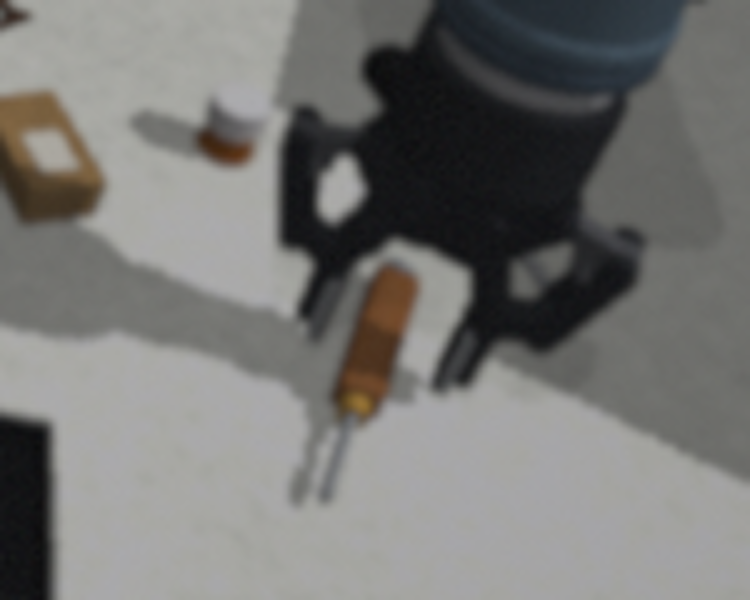

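The handle lies between the open fingers (crop (375,330)), so I close and lift.

```bash
python3 -m pendant '[[[0,0,-4,0,45],[0,0,0,0,10],[0,0,0,0,10],[0,0,0,0,10],[0,0,0,0,10],[0,0,0,0,10]]]'; python3 -m pendant '[[[0,0,20,0,10],[0,0,30,0,10],[0,0,40,0,10],[0,0,0,0,10]]]'
```

```text
time_s: 3.8
eef_pos: [0.4804, 0.3785, 0.0017]
eef_rot: [0.0, 0.048, 0.999, 0.0]
wrist_force: [-0.9, -1.0, 3.6]
opening: 0.215
time_s: 4.3
eef_pos: [0.4827, 0.3798, 0.0962]
eef_rot: [0.003, 0.048, 0.999, 0.002]
wrist_force: [0.1, 0.3, -1.1]
opening: 0.219
```

```bash
python3 -m pendant '[[[21.5,-23.5,0,-8.9,10],[21.5,-23.5,0,-8.9,10],[21.5,-23.5,0,-8.9,10],[21.5,-23.5,0,-8.9,10],[21.5,-23.5,0,-8.9,10],[21.5,-23.5,0,-8.9,10],[21.5,-23.5,0,-8.9,10],[21.5,-23.5,0,-8.9,10]]]'; python3 -m pendant '[[[0,0,-20,0,10],[0,0,-20,0,10],[0,0,-15,0,10],[0,0,-15,0,10],[0,0,-8,0,10],[0,0,0,0,10],[0,0,0,0,10]]]'; python3 - <<'E'
from h import *
c=imaging.camera("scene"); save(cv2.resize(c["img"][260:400,290:450],None,fx=4,fy=4,interpolation=2),"s4.png")
E
```

```text
time_s: 5.3
eef_pos: [0.6519, 0.1894, 0.0905]
eef_rot: [-0.001, 0.623, 0.783, -0.001]
wrist_force: [0.2, -0.0, -0.8]
opening: 0.217
time_s: 6.18
eef_pos: [0.6527, 0.1905, 0.014]
eef_rot: [0.0, 0.621, 0.784, 0.0]
wrist_force: [0.1, -0.6, -0.8]
opening: 0.216
```

View pics/s4.png

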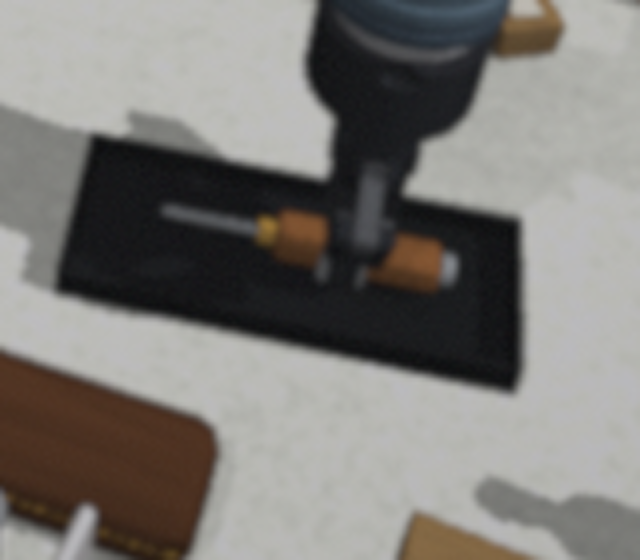

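```bash
python3 -m pendant '[[[0,0,-7,0,10],[0,0,0,0,10],[0,0,0,0,40],[0,0,0,0,40],[0,0,0,0,40],[0,0,30,0,40],[0,0,40,0,40],[0,0,30,0,40]]]'; python3 -m pendant '[[[-26.7,3.7,0,-8.4,60],[-26.7,3.7,0,-8.4,60],[-26.7,3.7,0,-8.4,60],[-26.7,3.7,0,-8.4,60],[-26.7,3.7,0,-8.4,60],[-26.7,3.7,0,-8.4,60],[-26.7,3.7,0,-8.4,60],[-26.7,3.7,0,-8.4,60]]]'; python3 -m pendant '[[[0,0,-20,0,60],[0,0,-20,0,60],[0,0,-20,0,60],[0,0,0,0,60],[0,0,0,0,60]]]';  python3 - <<'E'
from h import *
c=imaging.camera("scene"); save(cv2.resize(c["img"][210:360,300:460],None,fx=4,fy=4,interpolation=2),"s5.png")
E
```

```text
time_s: 7.22
eef_pos: [0.6526, 0.1904, 0.1082]
eef_rot: [0.001, 0.621, 0.784, 0.001]
wrist_force: [0.3, -0.4, 0.4]
opening: 0.467
time_s: 8.22
eef_pos: [0.4378, 0.2201, 0.1065]
eef_rot: [0.0, 0.952, 0.307, 0.0]
wrist_force: [1.3, 0.3, -0.4]
opening: 0.703
time_s: 8.85
eef_pos: [0.439, 0.2201, 0.047]
eef_rot: [0.0, 0.951, 0.31, 0.0]
wrist_force: [0.5, 0.2, 0.2]
opening: 0.698
```

View pics/s5.png

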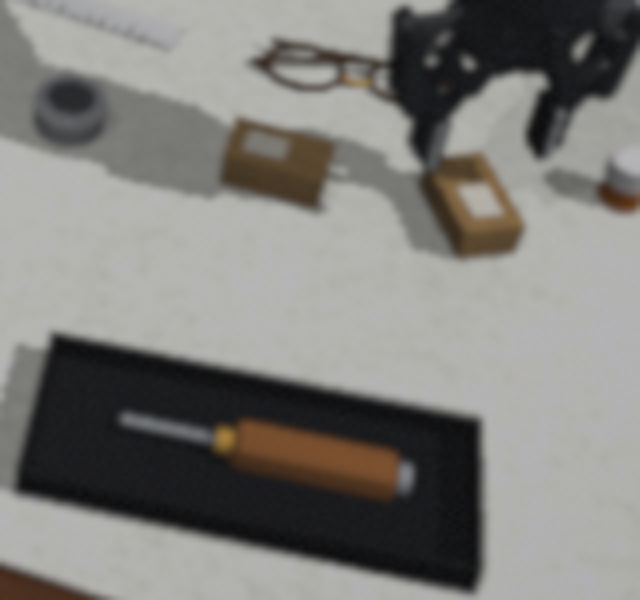

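The screwdriver lies flat in the tray, and the gripper straddles the tilted carton at crop (475,205). I go down and grip.

```bash
python3 -m pendant '[[[0,0,-20,0,60],[0,0,-18,0,60],[0,0,-6,0,60],[0,0,0,0,60],[0,0,0,0,25],[0,0,0,0,25],[0,0,0,0,25],[0,0,0,0,25]]]'; python3 -m pendant '[[[0,0,0,0,25],[0,0,20,0,25],[0,0,40,0,25],[0,0,37,0,25],[0,0,0,0,25]]]'
```

```text
time_s: 9.9
eef_pos: [0.4396, 0.2202, 0.0034]
eef_rot: [0.0, 0.951, 0.31, 0.001]
wrist_force: [-0.7, -0.4, 6.3]
opening: 0.406
time_s: 10.52
eef_pos: [0.4409, 0.2206, 0.1024]
eef_rot: [0.0, 0.951, 0.31, 0.003]
wrist_force: [-0.7, 0.2, -0.7]
opening: 0.408
```

```bash
python3 -m pendant '[[[3,-37.6,0,4,25],[3,-37.6,0,4,25],[3,-37.6,0,4,25],[3,-37.6,0,4,25],[3,-37.6,0,4,25],[3,-37.6,0,4,25],[3,-37.6,0,4,25],[3,-37.6,0,4,25]]]'; python3 -m pendant '[[[3,-37.6,0,4,25],[3,-37.6,0,4,25],[3,-37.6,0,4,25],[3,-37.6,0,4,25],[3,-37.6,0,4,25],[3,-37.6,0,4,25],[3,-37.6,0,4,25],[3,-37.6,0,4,25]]]'; python3 -m pendant '[[[0,0,-20,0,25],[0,0,-20,0,25],[0,0,-15,0,25],[0,0,0,0,25],[0,0,0,0,25]]]'; python3 - <<'E'
from h import *
c=imaging.camera("scene"); save(cv2.resize(c["img"][140:240,140:300],None,fx=4,fy=4,interpolation=2),"s6.png")
E
```

```text
time_s: 11.52
eef_pos: [0.4616, -0.0817, 0.0981]
eef_rot: [-0.001, 0.828, 0.561, -0.0]
wrist_force: [0.6, -0.3, -1.2]
opening: 0.408
time_s: 12.52
eef_pos: [0.4858, -0.3821, 0.0975]
eef_rot: [-0.001, 0.641, 0.767, 0.0]
wrist_force: [-0.3, -0.5, -0.2]
opening: 0.413
time_s: 13.15
eef_pos: [0.4869, -0.3814, 0.0446]
eef_rot: [0.0, 0.642, 0.767, -0.0]
wrist_force: [0.3, 0.9, -0.5]
opening: 0.41
```

View pics/s6.png

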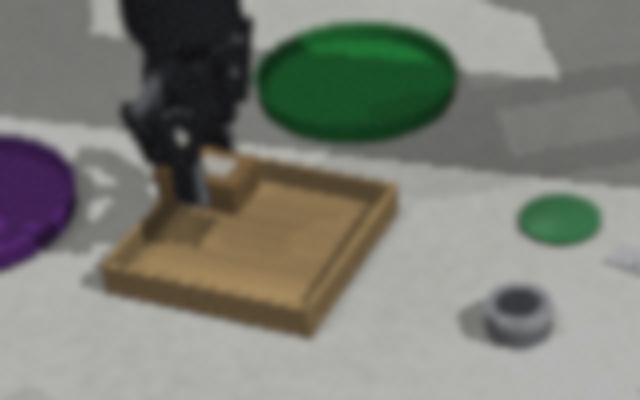

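```bash
python3 -m pendant '[[[0,0,-15,0,25],[0,0,-13,0,25],[0,0,-8,0,25],[0,0,0,0,25],[0,0,0,0,25],[0,0,0,0,50],[0,0,0,0,50],[0,0,0,0,50]]]'; python3 -m pendant '[[[0,0,30,0,50],[0,0,40,0,50],[0,0,30,0,50],[-3,36,0,-3.3,60],[-4,46,0,0,60],[-3,46,0,0,60],[-3,46,0,0,60],[-3,46,0,0,60]]]'; python3 -m pendant '[[[-3,46,0,0,60],[-3,46,0,0,60],[-3,46,0,0,60],[-2,46,0,0,60],[-2,46,0,0,60],[-1,43,0,0,60],[0,0,-20,0,60],[0,0,0,0,60]]]'; python3 - <<'E'
from h import *
c=imaging.camera("scene"); 
a=cv2.resize(c["img"][150:230,160:280],None,fx=3.3,fy=3.3,interpolation=2)
b=cv2.resize(c["img"][200:280,310:430],None,fx=3.3,fy=3.3,interpolation=2)
save(np.hstack([a,b]),"s7.png"); print(monitor.get_obs()["eef_pos"])
E
```

```text
time_s: 14.2
eef_pos: [0.4866, -0.3817, 0.0084]
eef_rot: [0.0, 0.642, 0.766, -0.0]
wrist_force: [0.2, -0.0, 0.3]
opening: 0.581
time_s: 15.2
eef_pos: [0.4703, -0.1603, 0.1085]
eef_rot: [0.0, 0.664, 0.748, 0.0]
wrist_force: [-0.0, -0.1, -0.1]
opening: 0.708
time_s: 16.2
eef_pos: [0.4551, 0.1119, 0.0873]
eef_rot: [-0.001, 0.664, 0.748, -0.001]
wrist_force: [-0.7, -0.0, -0.7]
opening: 0.706
[0.45593236 0.11140129 0.08805788]
```

View pics/s7.png

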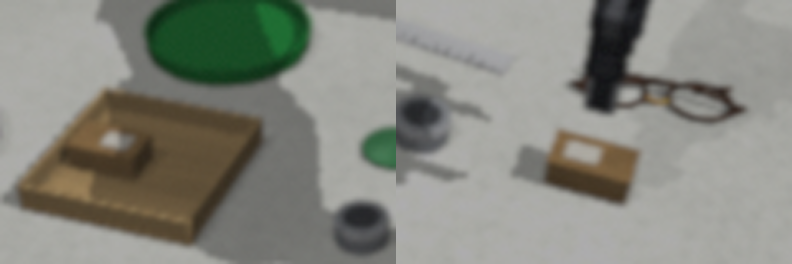

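The first carton lies flat in the box. I go down on the second one.

```bash
python3 -m pendant '[[[0,0,-30,0,60],[0,0,-25,0,60],[0,0,-20,0,60],[0,0,-10,0,60],[0,0,0,0,60],[0,0,0,0,25],[0,0,0,0,25],[0,0,0,0,25]]]'; python3 -m pendant '[[[0,0,0,0,25],[0,0,0,0,25],[0,0,20,0,25],[0,0,40,0,25],[0,0,40,0,25],[0,0,0,0,25]]]'
```

```text
time_s: 17.25
eef_pos: [0.4577, 0.1113, 0.0045]
eef_rot: [0.001, 0.664, 0.748, 0.001]
wrist_force: [-0.5, -1.6, 5.6]
opening: 0.402
time_s: 18.0
eef_pos: [0.4592, 0.1115, 0.1068]
eef_rot: [0.003, 0.664, 0.748, 0.002]
wrist_force: [-0.7, 0.3, -0.8]
opening: 0.409
```

```bash
python3 -m pendant '[[[1,-30,0,3.7,25],[2,-37,0,0,25],[2,-38,0,0,25],[2,-38,0,0,25],[1,-38,0,0,25],[2,-38,0,0,25],[2,-38,0,0,25],[1,-38,0,0,25]]]'; python3 -m pendant '[[[2,-38,0,0,25],[2,-38,0,0,25],[1,-38,0,0,25],[0,-16,0,0,25],[0,0,-30,0,25],[0,0,-25,0,25],[0,0,0,0,25],[0,0,0,0,25]]]'; python3 - <<'E'
from h import *
c=imaging.camera("scene"); print(monitor.get_obs()["eef_pos"])
c2=imaging.camera("top")
a=cv2.resize(c["img"][130:240,150:290],None,fx=4,fy=4,interpolation=2)
save(a,"s8.png")
E
```

```text
time_s: 19.0
eef_pos: [0.4688, -0.1845, 0.1022]
eef_rot: [-0.001, 0.64, 0.769, -0.0]
wrist_force: [-0.4, 0.6, -0.6]
opening: 0.407
time_s: 20.0
eef_pos: [0.4748, -0.3134, 0.0488]
eef_rot: [0.0, 0.639, 0.769, 0.0]
wrist_force: [0.3, 0.1, 0.2]
opening: 0.406
[ 0.47517445 -0.31382256  0.04931503]
```

View pics/s8.png

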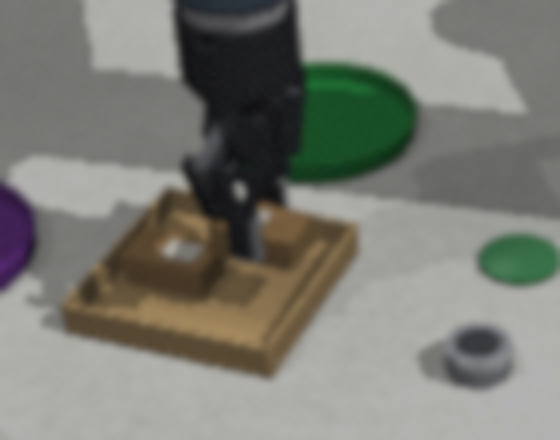

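```bash
python3 -m pendant '[[[0,0,-10,0,25],[0,0,-8,0,25],[0,0,-6,0,25],[0,0,-6,0,25],[0,0,0,0,25]]]'; python3 -m pendant '[[[0,0,-6,0,25],[0,0,-4.5,0,25],[0,0,0,0,25],[0,0,0,0,25]]]'
```

```text
time_s: 20.72
eef_pos: [0.4741, -0.3133, 0.0176]
eef_rot: [-0.001, 0.64, 0.769, 0.0]
wrist_force: [0.7, -0.4, -0.7]
opening: 0.413
time_s: 21.22
eef_pos: [0.4747, -0.3138, 0.0086]
eef_rot: [0.0, 0.64, 0.769, -0.0]
wrist_force: [-2.0, 1.4, 7.4]
opening: 0.404
```

```bash
python3 -m pendant '[[[0,0,0,0,50],[0,0,0,0,50],[0,0,0,0,50],[0,0,20,0,50],[0,0,35,0,50],[0,0,35,0,50]]]'; python3 -m pendant '[[[-1,30,0,0,68],[-2,33,0,0,68],[-1,33,0,0,68],[-2,33,0,0,68],[-1,32,0,0,68],[0,0,-30,0,68],[0,0,0,0,68],[0,0,0,0,68]]]'; python3 - <<'E'
from h import *
c=imaging.camera("scene"); print(monitor.get_obs()["eef_pos"])
for t in ("tin_1_center","carton_1_center"):
  for d in spotter.tip_of("scene",t): print(t,round(d["confidence"],2),np.round(toworld(c,d["at"]),3))
a=cv2.resize(c["img"][140:260,150:350],None,fx=4,fy=4,interpolation=2)
save(a,"s9.png")
E
```

```text
time_s: 21.98
eef_pos: [0.4746, -0.3138, 0.1]
eef_rot: [0.0, 0.64, 0.769, -0.0]
wrist_force: [1.5, -0.8, -0.4]
opening: 0.586
time_s: 22.98
eef_pos: [0.4681, -0.1533, 0.0691]
eef_rot: [0.001, 0.64, 0.769, 0.0]
wrist_force: [-0.6, 0.2, -0.5]
opening: 0.789
[ 0.46831531 -0.15351735  0.06919127]
tin_1_center 0.64 [0.658 0.168 0.   ]
tin_1_center 0.56 [ 0.468 -0.152  0.016]
carton_1_center 0.83 [ 0.471 -0.314  0.019]
```

View pics/s9.png

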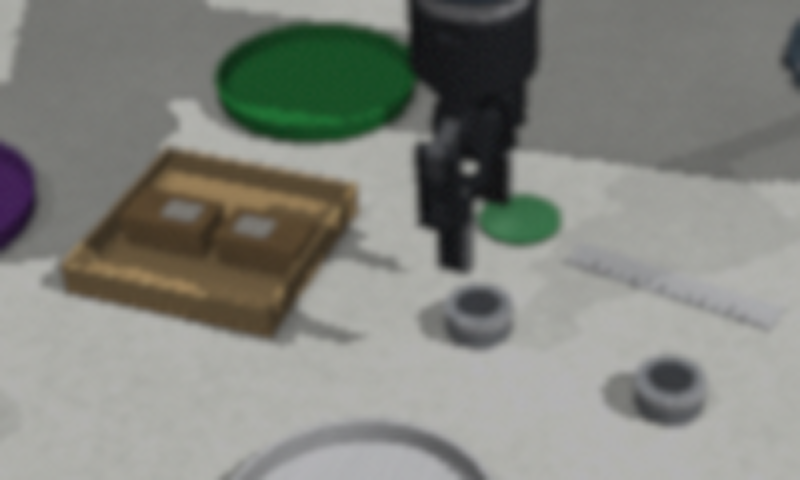

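Both cartons lie flat with their papers up. Now tin b.

```bash
python3 -m pendant '[[[0,0,-25,0,68],[0,0,-20,0,68],[0,0,-16,0,68],[0,0,-7,0,68],[0,0,0,0,68],[0,0,0,0,30],[0,0,0,0,30],[0,0,0,0,30]]]'; python3 -m pendant '[[[0,0,0,0,30],[0,0,0,0,30],[0,0,20,0,30],[0,0,30,0,30],[0,0,30,0,30],[0,0,0,0,30]]]'
```

```text
time_s: 24.12
eef_pos: [0.4684, -0.1531, 0.0009]
eef_rot: [0.001, 0.64, 0.769, 0.0]
wrist_force: [-0.2, 1.5, 6.7]
opening: 0.491
time_s: 24.88
eef_pos: [0.4693, -0.1537, 0.0823]
eef_rot: [0.003, 0.64, 0.769, 0.0]
wrist_force: [0.8, 0.7, -1.4]
opening: 0.49
```

```bash
python3 -m pendant '[[[32,0,0,0,30],[32,0,0,0,30],[32,0,0,0,30],[32,0,0,0,30],[32,1,0,0,30],[32,0,0,0,30],[0,0,-25,0,30],[0,0,0,0,30]]]'; python3 -m pendant '[[[0,0,-20,0,30],[0,0,-15,0,30],[0,0,0,0,30],[0,0,-9,0,30],[0,0,-5,0,30],[0,0,0,0,30],[0,0,0,0,30]]]'; python3 - <<'E'
from h import *
c=imaging.camera("scene"); print(monitor.get_obs()["eef_pos"])
a=cv2.resize(c["img"][200:330,180:340],None,fx=4,fy=4,interpolation=2)
save(a,"s10.png")
E
```

```text
time_s: 25.88
eef_pos: [0.6567, -0.1504, 0.0505]
eef_rot: [-0.004, 0.639, 0.769, -0.001]
wrist_force: [-0.6, 0.9, -1.4]
opening: 0.494
time_s: 26.75
eef_pos: [0.6597, -0.1517, 0.0061]
eef_rot: [0.0, 0.64, 0.769, 0.0]
wrist_force: [-0.2, 0.3, 0.4]
opening: 0.493
[ 0.65975521 -0.15175429  0.00618221]
```

View pics/s10.png

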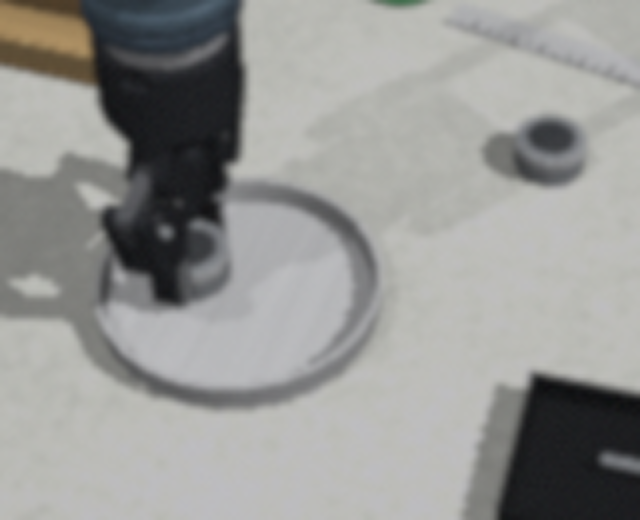

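```bash
python3 -m pendant '[[[0,0,-1,0,30],[0,0,0,0,56],[0,0,0,0,56],[0,0,0,0,56],[0,0,20,0,56],[0,0,40,0,56],[0,0,20,0,56],[0,0,0,0,56]]]'; python3 -m pendant '[[[-32,22,0,0,68],[-32,23,0,0,68],[-32,23,0,0,68],[-32,23,0,0,68],[-31,23,0,0,68],[-31,22,0,0,68],[0,0,-15,0,68],[0,0,0,0,68]]]'; python3 - <<'E'
from h import *
c=imaging.camera("scene"); print(monitor.get_obs()["eef_pos"])
for d in spotter.tip_of("scene","tin_1_center"): print(round(d["confidence"],2),np.round(toworld(c,d["at"]),3))
print(ray(c,[[317.3,233.3]],.02))
a=cv2.resize(c["img"][190:320,180:350],None,fx=4,fy=4,interpolation=2)
save(a,"s11.png")
E
```

```text
time_s: 27.8
eef_pos: [0.6612, -0.1524, 0.0878]
eef_rot: [0.002, 0.64, 0.769, 0.001]
wrist_force: [-0.0, 0.6, 0.3]
opening: 0.655
time_s: 28.8
eef_pos: [0.4686, -0.0156, 0.0682]
eef_rot: [-0.001, 0.64, 0.769, -0.001]
wrist_force: [-0.8, -0.0, 0.4]
opening: 0.799
[ 0.46949952 -0.01596191  0.0689025 ]
0.92 [ 0.659 -0.151  0.018]
[[ 0.468582  -0.0157676  0.02     ]]
```

View pics/s11.png

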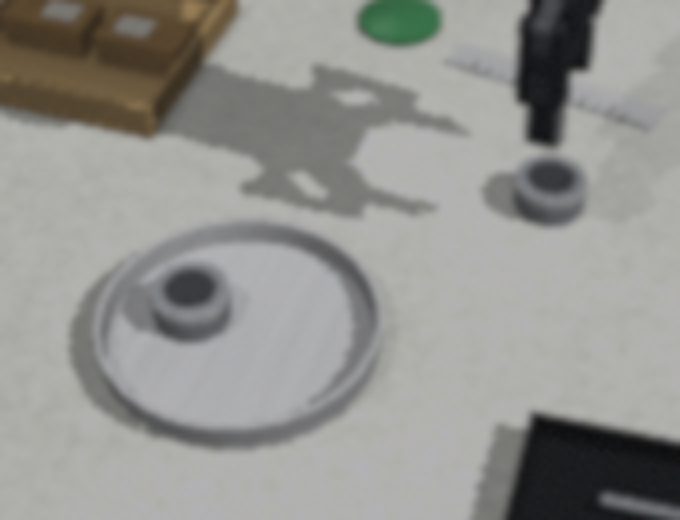

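Tin b stands upright in the dish, and both position estimates for tin a agree.

```bash
python3 -m pendant '[[[0,0,-25,0,68],[0,0,-20,0,68],[0,0,-16,0,68],[0,0,-7,0,68],[0,0,0,0,68],[0,0,0,0,30],[0,0,0,0,30],[0,0,0,0,30]]]'; python3 -m pendant '[[[0,0,0,0,30],[0,0,0,0,30],[0,0,20,0,30],[0,0,30,0,30],[0,0,30,0,30],[0,0,0,0,30]]]'
```

```text
time_s: 29.9
eef_pos: [0.4705, -0.0159, 0.0029]
eef_rot: [0.001, 0.64, 0.769, 0.0]
wrist_force: [-1.2, 0.0, 4.7]
opening: 0.489
time_s: 30.65
eef_pos: [0.4717, -0.0162, 0.0844]
eef_rot: [0.003, 0.64, 0.769, 0.001]
wrist_force: [0.6, 0.2, -1.2]
opening: 0.49
```

```bash
python3 -m pendant '[[[31,-12,0,0,30],[32,-13,0,0,30],[32,-13,0,0,30],[32,-13,0,0,30],[32,-12,0,0,30],[31,-12,0,0,30],[0,0,-25,0,30],[0,0,0,0,30]]]'; python3 -m pendant '[[[0,0,-20,0,30],[0,0,-15,0,30],[0,0,0,0,30],[0,0,-9,0,30],[0,0,-5,0,30],[0,0,0,0,30],[0,0,0,0,30]]]'
```

```text
time_s: 31.65
eef_pos: [0.6568, -0.0899, 0.0528]
eef_rot: [-0.003, 0.64, 0.769, -0.001]
wrist_force: [0.0, 0.6, -0.0]
opening: 0.489
time_s: 32.52
eef_pos: [0.6597, -0.0907, 0.0081]
eef_rot: [0.0, 0.64, 0.769, 0.0]
wrist_force: [-0.1, -0.8, -0.8]
opening: 0.488
```

Release, lift straight up, then move back so the cameras can see everything.

```bash
python3 -m pendant '[[[0,0,-1.5,0,30],[0,0,0,0,56],[0,0,0,0,56],[0,0,0,0,56],[0,0,20,0,56],[0,0,40,0,56],[0,0,40,0,56],[0,0,40,0,56]]]'; python3 -m pendant '[[[-35,20,10,0,56],[-35,20,10,0,56],[-35,20,10,0,56],[-35,20,0,0,56],[-35,20,0,0,56],[0,0,0,0,56],[0,0,0,0,56]]]'; python3 - <<'E'
from h import *
t=imaging.camera("top"); c=imaging.camera("scene")
for n,cc in (("top",t),("scene",c)):
  for k in ("tin_1_center","carton_1_center","screwdriver_grip"):
    for d in spotter.tip_of(n,k): print(n,k,round(d["confidence"],2),np.round(toworld(cc,d["at"]),3))
a=cv2.resize(c["img"][150:380,140:440],None,fx=2.6,fy=2.6,interpolation=2)
save(a,"s12.png"); print(monitor.get_obs()["eef_pos"])
E
```

```text
time_s: 33.52
eef_pos: [0.6598, -0.0907, 0.1493]
eef_rot: [0.001, 0.64, 0.769, 0.0]
wrist_force: [-0.0, -0.4, 0.1]
opening: 0.654
time_s: 34.4
eef_pos: [0.4856, 0.009, 0.1778]
eef_rot: [0.001, 0.639, 0.769, 0.001]
wrist_force: [0.7, -0.1, -0.2]
opening: 0.655
top tin_1_center 0.5 [ 0.661 -0.151  0.014]
top tin_1_center 0.24 [ 0.662 -0.122 -0.   ]
top carton_1_center 0.71 [ 0.477 -0.309  0.015]
top screwdriver_grip 0.55 [0.653 0.195 0.013]
scene tin_1_center 0.55 [ 0.657 -0.153  0.017]
scene carton_1_center 0.59 [ 0.472 -0.311  0.019]
scene carton_1_center 0.46 [ 0.487 -0.378  0.016]
scene screwdriver_grip 0.68 [0.654 0.196 0.008]
scene screwdriver_grip 0.51 [ 0.657 -0.093  0.017]
[0.48468728 0.00910029 0.17610182]
```

View pics/s12.png

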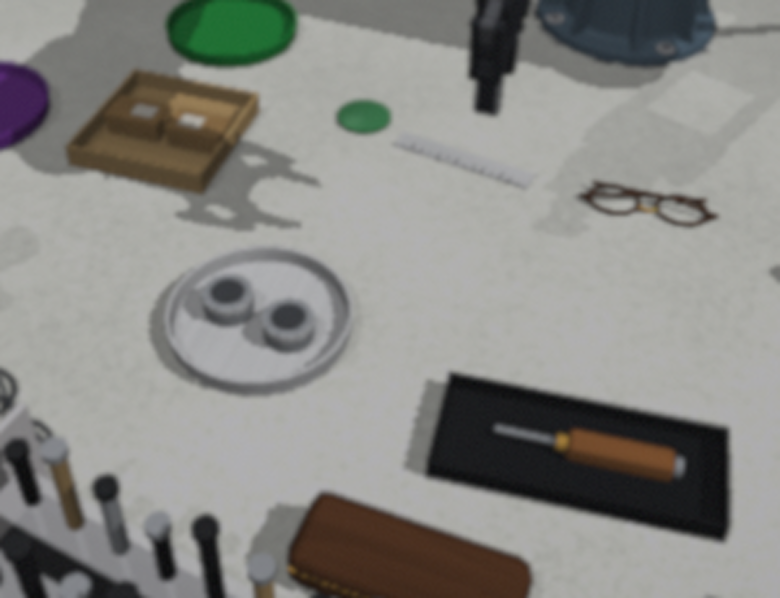

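All five things are in place: two tins upright in the dish, two cartons flat with papers up, and the screwdriver flat in its tray. The gripper is clear of everything.

```bash
python3 -c "
from bench import order; print(order.hand_in())"
```

```text
the job is handed in; nothing more can be done
None
```

I put all five things in their trays and handed the job in at about 34.5 s, well inside the 128 s limit; the hand-in gives no verdict.

In the last picture:
- **Tins:** both stand upright in the aluminium dish, about 30 mm either side of its centre.
- **Cartons:** both lie flat side by side with their papers up in the square box, about 30–40 mm from its centre along the side.
- **Screwdriver:** it lies flat in the long tray, its handle about 30 mm along from the tray's centre.
- **Robot:** the gripper was clear of everything, about 0.18 m above the bench. The largest wrist force in the end-of-call readings was about 7 N.

**Checks that disagreed:**
- The top camera's network found only one tin and one carton. It also gave a low-confidence false tin at the dish centre.
- The scene camera's network found only one tin under that name and reported the second as a "screwdriver" at (0.657, -0.093), which is where I released it. The picture shows both tins and both cartons in place.

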